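Tug the case lid, free its catch if it is caught, and hold the lid open

TASK

I need both hands in the small grey bench case, and its lid falls shut by itself. Tug the lid up by its handle first to learn whether the hidden catch is holding it; only if it is caught, push the lock plunger on the front deck all the way down and let it spring back. Then lift the lid by its handle to at least 45 degrees and finish still holding it there with the fingers, leaving the pliers and the spark plug beside the case where they lie.

Things in the scene. Friction and masses are not known exactly. Their poses are not given: they have to be found in the camera images.
- case: Fixed grey sheet-metal bench case, 220 (x) x 200 (y) x 91 mm high, on the table. Origin at the centre of its underside; its front (with the lock) faces its own -x, z up. Front 60 mm of the top is a fixed deck with the plunger in its middle; the rest of the top is the lid, hinged along the rear (+x) edge.
- lid_handle (a point): Middle of the lid's handle: a round bar 10 mm thick, 90 mm long along the case's y, held at both ends; its centre is 36 mm above the lid's top face, 130 mm ahead of the hinge axis and 39 mm above it (127 mm above the table when shut). Turns with the lid: its x axis lies in the lid and points to the hinge, z is the lid's normal.
- lid_hinge (a point): Middle of the lid's hinge axis, 88 mm above the table at the rear edge of the case; the axis runs along the case's y.
- lid (a joint): Lid angle in rad: 0 shut, grows as the lid opens, stop at 1.2. The lid weighs 0.35 kg, about 2 to 3 N to lift at the handle, and falls shut if let go. If caught, it has play of about 0.02 rad (2.5 mm at the handle) and then is stopped firmly; a pull of 10 to 15 N is ample to tell. If not caught, it simply lifts.
- plunger_top (a point): Centre of the top of the lock plunger, a steel push head 25 mm across in a dark collar on the front deck, 112 mm above the table when up, 80 mm ahead of the case's centre. It is pressed straight down; nothing stands within 50 mm of it above the deck save the collar (5 mm high).
- plunger (a joint): Plunger travel in m: 0 up, 0.010 at its firm stop; it takes some 2 to 5 N to push. If the lid is caught, the hidden catch tips over to free only near the end of the travel (beyond 8 mm), and then stays free for good after the plunger springs back.
- catch_pin (a point): A small pin of the hidden catch, inside the case below the deck, never reached or seen. It shifts by less than 1 mm with the catch, too little to tell from this reading whether the lid is caught: tug to learn that.
- locking_pliers: Bystander: steel locking pliers, 228 mm long, lying flat to the left (+y) of the case. Origin at the centre of its underside.
- spark_plug: Bystander: spark plug, 58 mm, lying left of the case. Origin at the centre of its underside.

How it is judged (in metres and radians):
On the way, in this order (a step that is already met when the one before it is completed fails the run):
1. the lid is tugged up at least through most of its play, with the plunger up and the catch still as it was found (value of joint lid above 0.012 rad and value of joint plunger below 0.003 m and distance of catch_pin from where it was at the start of the episode below 0.00045 m), for 0.1 s.
2. the lid is lifted open (value of joint lid above 0.6 rad), for 0.1 s.
At the end, for the whole second after the job is handed in: The lid stands still, open at least 0.72 rad (about 41 degrees), held by the gripper's fingers (value of joint lid above 0.72 rad and contact force between the fingers and lid above 0.5 N and velocity of joint lid between -0.1 and 0.1 rad/s); the arm keeps its last pose, push and grip.
It fails at once if the plunger is pressed home although the catch was free (value of joint plunger above 0.009 m and distance of catch_pin from where it was at the start of the episode below 0.00045 m).
It fails at once if the pliers or the spark plug beside the case are moved more than 30 mm (distance of any of locking_pliers, spark_plug from where it was at the start of the episode above 0.03 m).
It also fails if it takes over 56 s, if anything falls off the work surface, if the arm or the gripper's body presses on something with over 40 N, if the wrist force passes 120 N, or if a joint passes its speed limit or range.

ROBOT

A 6-joint arm with a two-finger parallel gripper is mounted at the origin on a cart in front of the work surface, level with it; the furniture and walls round the work are solid. World frame = base frame: x ahead of the robot, y to its left, z up, the work surface at z = 0. Lengths are in m, angles in degrees, forces in N, time in s.
With the tool pointing down it reaches from about 0.25 to 0.725 m from the base axis. Payload 9.7 kg.
Tool frame: the origin (TCP) lies on the centre line of the jaws, within the pads' length; the fingertips stand bot.nose_length ahead of it and the grasp point (between the pads) lies 11 mm behind it (bot.nose_length is the distance from the TCP to the fingertips, in m); z points along the fingers, y is the line along which they close (so a half turn about z gives the same grasp; the last joint's range is limited). The gripper opens to 85 mm and grips with 20 to 120 N. Pads are 22 mm wide; open, the fingers measure 114 mm over their backs; the gripper's body (76 mm by 85 mm) begins 54 mm behind the grasp point. The pads swing forward as they close: fully open they stand 13 mm farther back than shut.
Start: joints at [-72.135, 4.979, 10.078, 95.1, 0, 90], TCP at [0.169, -0.523, 0.239] pointing down, gripper open.
Joint ranges: [-179.16, 179.16], [-48.56, 103.87], [-65.8, 70.77], [-126.05, 130.52], [-82.76, 87.17], [-180, 180]. Speed limits (degrees/s): [127.2, 127.2, 147.25, 180, 180, 180].

INTERFACE

Orientations are given as [roll, pitch, yaw] about the fixed x, y, z axes, in that order (R = Rz(yaw) Ry(pitch) Rx(roll)).
In Python, from workcell import bot gives the robot as it stands. The module is installed in compiled form; this text tells all that it offers.
- The arm moves only by the shell command python3 -m inch 'ROWS' [OPENING] [FORCE]. ROWS is JSON, a list of rows, each a list of 4 numbers: the shift along the world's x, y, z in cm, then the turn about the world's z in degrees. A call has exactly 8 rows; each row is the pose to reach, as a shift and turn from the pose commanded when the call began; what a row does not reach only later rows make up. A row lasts 1/8 s, in which the tool goes at most 62.5 mm and 10.7 degrees, less where a joint would pass 70% of its speed; a pose out of reach is approached as far as the arm can. A call with a gripper value outside its range is refused whole. OPENING is the finger opening in cm, from 0 to 8.54, set as the call begins (- or left out, the last holds). The fingers move at their own pace and stop on an object; FORCE is the grip in N (left out, the last holds). Time passes only in rows, so rows that repeat a pose let the fingers close, or fill a call up. It gives the time, the measured TCP pose, the force, the opening and the grip force at its end, in the units of the state.
- bot.get_obs(): the state, without advancing time (a new reading comes with each control period).
- bot.camera(name): name is "scene" or "top" or "wrist"; returns a dict with "img" (480x640x3 uint8, red, green, blue), "fovy" (degrees; the focal length in pixels is half the picture's height over the tangent of half this angle, whatever the lens; pixels are square), "cx", "cy" (the principal point, pixels), "R" (3x3) and "t" (3): a world point X has camera coordinates R X + t; the wrist camera has in their place "mount" (4x4, takes a point from camera to tool coordinates, whose origin is the TCP and whose axes are the flange's). Camera axes: x right, y down, z forward; pixel columns grow to the right and rows downward; lengths in m; the calibration is good to about 2 mm. A picture is of the moment at which its call begins: read the wrist's pose just before it. There is no depth.
- bot.job_done(): hands the job in; it is judged then, once.
Trained networks look in a picture, given as the dict that the camera call returned (one of the last four; its "shot" number tells which), for a name from the list of things; names that differ only in an ending like _2 or _b are one class to them, and where a whole thing is asked for, a point or a joint stands for the part that bears it (a point fixed in the world has none). Each returns a list of dicts, best first, with "score" (0 to 1); they miss things now and then, are a little off and sometimes report something else, mostly with a low value. They report only what shows in the picture. A call takes as long as a camera call.
- bot.find_in(thing, picture): "point" ([column, row] in pixels, amid what is visible of it).
- bot.landmark_of(thing, picture): "point" ([column, row] in pixels: a listed point, or the origin of a listed thing).
The state is a dict: "time": time; "q": joint angles; "qd": joint speeds; "joint_efforts": joint torques, N m; "ee_pos": TCP position; "tcp_rot": TCP orientation; "wrist_force": force on the tool from outside, world axes, zero at the start; "torque": the same for the moment, N m; "opening": finger opening in m; "grasp_force": force on a finger pad.
Only numpy, scipy, OpenCV 4.12 (cv2) and the standard library are available. Lean on these libraries where they do the work, as an engineer would, in place of code of your own. Each camera call takes 0.05 s, during which the arm holds its last target. There are 200 camera calls.

## Working session

There is one attempt and no reset: what is moved stays moved. The work goes in short steps, Python scripts to look and compute and a shell command to move; the robot and the scene stay as the last step left them, time stands still between calls to the robot, and variables do not carry over. Pictures are saved under pics/ and viewed, at most 10 in all, crops included, and the job is handed in when it is done.

```bash
mkdir -p pics; cat > h.py <<'E'
import numpy as np,cv2
from workcell import bot
def ray(p,c):
    f=240/np.tan(np.radians(c["fovy"])/2)
    d=np.array([(p[0]-c["cx"])/f,(p[1]-c["cy"])/f,1.])
    R=np.array(c["R"]);t=np.array(c["t"])
    return -R.T@t,R.T@d
def atz(p,c,z):
    o,d=ray(p,c);return o+d*(z-o[2])/d[2]
E
python3 - <<'E'
from h import *
for n in("scene","top"):
    c=bot.camera(n);cv2.imwrite(f"pics/{n}0.png",c["img"][:,:,::-1])
    for th,z in(("lid_handle",.127),("plunger_top",.112),("lid_hinge",.088),("case",0),("locking_pliers",0),("spark_plug",0)):
        for r in bot.landmark_of(th,c)[:2]:print(n,th,round(r["score"],2),np.round(r["point"]),atz(r["point"],c,z).round(3))
o=bot.get_obs();print(o["time"],o["ee_pos"],o["tcp_rot"],o["opening"],bot.nose_length)
E
```

```text
scene lid_handle 0.64 [405. 307.] [ 0.587 -0.039  0.127]
scene plunger_top 0.59 [367. 328.] [ 0.522 -0.029  0.112]
scene lid_hinge 0.88 [464. 290.] [ 0.717 -0.046  0.088]
scene lid_hinge 0.36 [344. 286.] [0.552 0.072 0.088]
scene case 0.74 [405. 348.] [ 0.607 -0.04   0.   ]
scene locking_pliers 0.67 [343. 288.] [0.594 0.128 0.   ]
scene spark_plug 0.78 [333. 265.] [0.611 0.184 0.   ]
top lid_handle 0.97 [461. 250.] [ 0.584 -0.03   0.127]
top plunger_top 0.6 [461. 287.] [ 0.528 -0.033  0.112]
top lid_hinge 0.72 [463. 168.] [ 0.72  -0.047  0.088]
top case 0.55 [442. 245.] [ 0.604 -0.032  0.   ]
top locking_pliers 0.97 [351. 244.] [0.605 0.128 0.   ]
top spark_plug 0.65 [318. 242.] [0.609 0.186 0.   ]
0.7 [ 0.16870178 -0.52350895  0.23932602] [1.79994098e+02 7.06558574e-04 1.78605750e+01] 0.08541561393388283 0.008
```

View pics/scene0.png

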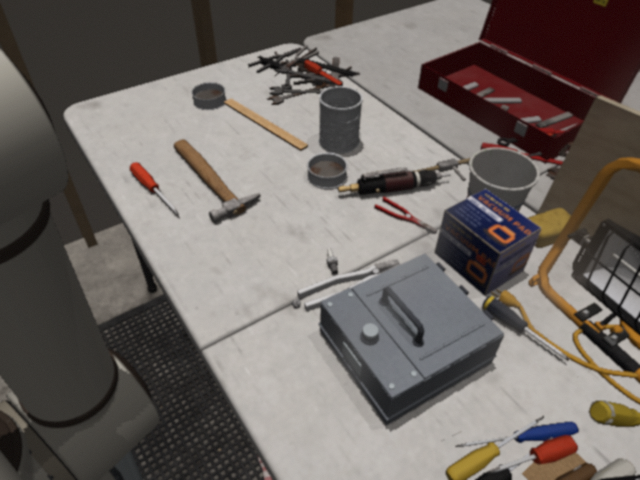

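View pics/top0.png

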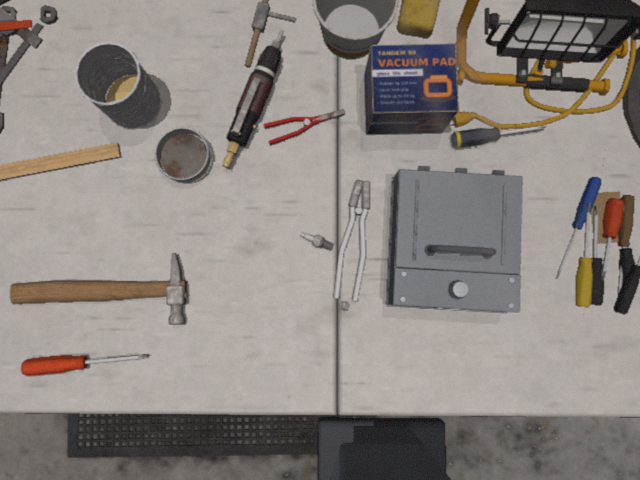

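The case has a yaw of about -3°. The bar is near (0.584, -0.033), and the pliers and plug are to its left. I'll move above the handle and turn the jaws along x.

```bash
python3 -m inch '[[2.6,3,0,4],[5.2,6,0,8],[7.8,9,0,12.5],[10.4,12,0,17],[13,15,0,21],[15.6,18,0,25.5],[18.2,21,0,30],[20.8,24.4,0,34.5]]' 8.5 30
python3 -m inch '[[3,3.5,0,5],[6,7,0,10],[9,10.5,0,15],[12,14,0,20],[15,17.5,0,25],[18,21,0,30],[20.6,24.4,0,34.5],[20.6,24.4,0,34.5]]'
cat >> h.py <<'E'
from scipy.spatial.transform import Rotation as Ro
def wcam():
    o=bot.get_obs();c=bot.camera("wrist")
    T=np.eye(4);T[:3,:3]=Ro.from_euler("xyz",o["tcp_rot"],degrees=True).as_matrix();T[:3,3]=o["ee_pos"]
    W=np.linalg.inv(T@np.array(c["mount"]));c["R"]=W[:3,:3];c["t"]=W[:3,3]
    return o,c
E
python3 - <<'E'
from h import *
o,c=wcam();cv2.imwrite("pics/w1.png",c["img"][:,:,::-1]);print(o["ee_pos"],o["tcp_rot"],o["q"],o["wrist_force"])
for cc in(c,bot.camera("top")):
  for th,z in(("lid_handle",.127),("plunger_top",.112),("lid_hinge",.088)):
    for r in bot.landmark_of(th,cc)[:2]:print(th,round(r["score"],2),np.round(r["point"]),atz(r["point"],cc,z).round(4))
E
```

```text
time: 1.7
ee_pos: [0.3775, -0.2785, 0.2394]
tcp_rot: [180.0, 0.0, 52.5]
wrist_force: [0.2, -0.4, -0.3]
opening: 0.085
grasp_force: 0.0
time: 2.7
ee_pos: [0.5838, -0.0333, 0.2383]
tcp_rot: [-179.9, -0.0, 87.1]
wrist_force: [0.1, -0.4, -0.0]
opening: 0.085
grasp_force: 0.0
[ 0.5837946  -0.03330521  0.23831669] [-1.79936525e+02 -1.71244643e-02  8.70816662e+01] [-3.27308405e+00  9.90732655e+00  1.54210263e+01  9.55772796e+01
  1.67311188e-02  8.96452310e+01] [ 0.12518208 -0.36429591 -0.01746301]
lid_handle 0.76 [326. 243.] [ 0.5824 -0.0369  0.127 ]
lid_handle 0.73 [237. 235.] [ 0.5263 -0.0291  0.127 ]
plunger_top 0.92 [240. 238.] [ 0.5244 -0.0348  0.112 ]
lid_hinge 0.63 [503. 225.] [ 0.712  -0.0411  0.088 ]
lid_handle 0.89 [464. 248.] [ 0.5873 -0.0347  0.127 ]
plunger_top 0.63 [463. 284.] [ 0.5323 -0.0364  0.112 ]
lid_hinge 0.88 [463. 167.] [ 0.7228 -0.046   0.088 ]
```

View pics/w1.png

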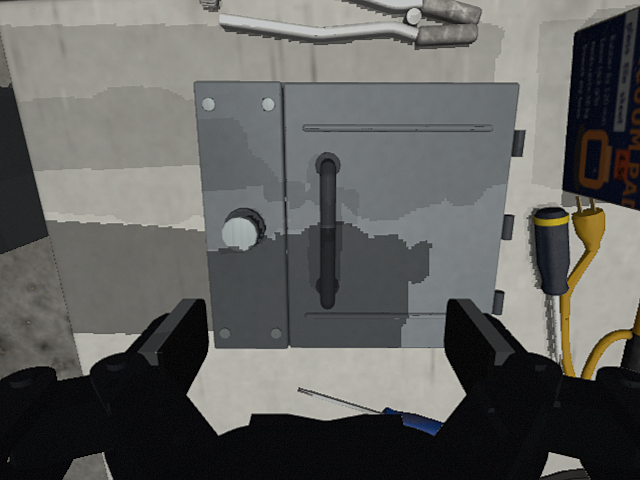

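The wrist picture shows the bar at about column 328, rows 155–305, and the plunger at (241, 232), matching the estimates. I'll descend with the jaws at 4 cm, which clears the plunger.

```bash
python3 -m inch '[[0,0,-1.5,0],[0,0,-3.5,0],[0,0,-5.5,0],[0,0,-7.5,0],[0,0,-9.5,0],[0,0,-11,0],[0,0,-12.2,0],[0,0,-12.2,0]]' 4
python3 -m inch '[[0,0,0,0],[0,0,0,0],[0,0,0,0],[0,0,0,0],[0,0,0,0],[0,0,0,0],[0,0,0,0],[0,0,0,0]]' 0.4 30
```

```text
time: 4.1
ee_pos: [0.5823, -0.0355, 0.1163]
tcp_rot: [-179.9, -0.0, 86.9]
wrist_force: [0.1, 0.1, 0.2]
opening: 0.0401
grasp_force: 0.0
time: 5.1
ee_pos: [0.5845, -0.0356, 0.1183]
tcp_rot: [179.8, 0.0, 86.9]
wrist_force: [7.5, -1.0, -2.7]
opening: 0.0086
grasp_force: 30.7
```

```bash
python3 -m inch '[[0.1,0,0.1,0],[0.2,0,0.2,0],[0.2,0,0.3,0],[0.2,0,0.4,0],[0.2,0,0.5,0],[0.2,0,0.5,0],[0.2,0,0.5,0],[0.2,0,0.5,0]]'
```

```text
time: 6.1
ee_pos: [0.5856, -0.0356, 0.1223]
tcp_rot: [179.9, 0.0, 86.9]
wrist_force: [7.4, -2.6, -6.5]
opening: 0.0087
grasp_force: 30.3
```

```bash
python3 -m inch '[[0,0,0.1,0],[0,0,0.2,0],[0,0,0.3,0],[0,0,0.4,0],[0,0,0.4,0],[0,0,0.4,0],[0,0,0.4,0],[0,0,0.4,0]]'
```

```text
time: 7.1
ee_pos: [0.587, -0.0357, 0.1263]
tcp_rot: [179.7, 0.0, 86.9]
wrist_force: [17.2, -2.6, -10.3]
opening: 0.0087
grasp_force: 30.2
```

```bash
python3 -m inch '[[0.1,0,0.1,0],[0.2,0,0.2,0],[0.3,0,0.3,0],[0.4,0,0.4,0],[0.5,0,0.4,0],[0.5,0,0.4,0],[0.5,0,0.4,0],[0.5,0,0.4,0]]'
python3 - <<'E'
from h import *
c=bot.camera("scene");a=cv2.imread("pics/scene0.png")[240:420,300:520];b=c["img"][240:420,300:520,::-1]
cv2.imwrite("pics/s2.png",cv2.resize(np.vstack([a,b])[:, :],None,fx=1.66,fy=1.66))
E
```

```text
time: 8.1
ee_pos: [0.5885, -0.0357, 0.1301]
tcp_rot: [-179.9, 0.0, 86.8]
wrist_force: [-3.1, -3.1, -2.4]
opening: 0.0088
grasp_force: 30.7
```

View pics/s2.png

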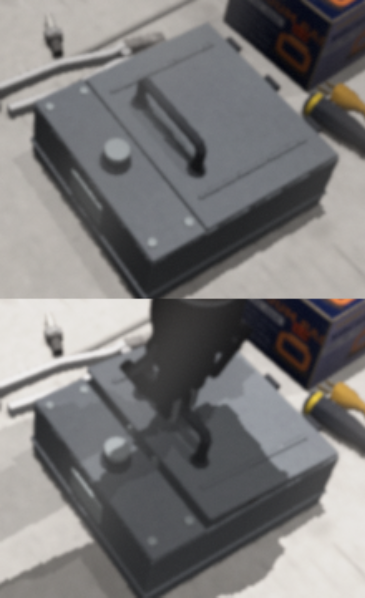

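The gap at the lid's front edge is clearly open (dark seam), and the force is just the lid's weight. The catch is not holding, so I won't touch the plunger and will lift along the hinge arc.

```bash
python3 -m inch '[[0.3,0,0.7,0],[0.8,0,1.6,0],[1.3,0,2.4,0],[1.85,0,3.2,0],[2.5,0,3.9,0],[3.1,0,4.6,0],[3.1,0,4.6,0],[3.1,0,4.6,0]]' - 40
```

```text
time: 9.15
ee_pos: [0.6187, -0.0372, 0.1775]
tcp_rot: [-179.8, 0.2, 86.8]
wrist_force: [-12.7, -10.8, 6.0]
opening: 0.0087
grasp_force: 39.9
```

```bash
python3 -m inch '[[0.3,0,0.6,0],[1.0,0,1.1,0],[1.7,0,1.65,0],[2.3,0,2.0,0],[2.9,0,2.4,0],[3.5,0,2.65,0],[4.1,0,2.85,0],[4.1,0,2.85,0]]' - 40
python3 - <<'E'
from h import *
c=bot.camera("scene");cv2.imwrite("pics/s3.png",c["img"][150:450,200:600,::-1])
E
```

```text
time: 10.15
ee_pos: [0.661, -0.0386, 0.2073]
tcp_rot: [179.9, 0.3, 86.7]
wrist_force: [-8.7, -16.6, 10.0]
opening: 0.0082
grasp_force: 40.7
```

View pics/s3.png

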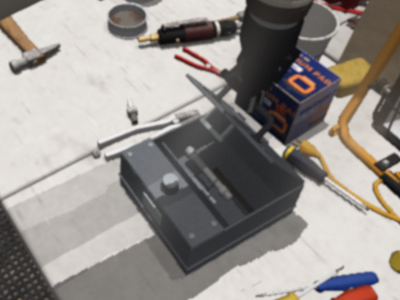

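The lid stands at about 50°, still gripped, with the pliers and plug untouched. I'll ease the side force, let it settle and check.

```bash
python3 -m inch '[[0,-0.1,0,0],[0,-0.2,0,0],[-0.05,-0.3,0.05,0],[-0.1,-0.3,0.1,0],[-0.1,-0.3,0.1,0],[-0.1,-0.3,0.1,0],[-0.1,-0.3,0.1,0],[-0.1,-0.3,0.1,0]]'
python3 -m inch '[[0,0,0,0],[0,0,0,0],[0,0,0,0],[0,0,0,0],[0,0,0,0],[0,0,0,0],[0,0,0,0],[0,0,0,0]]'
```

```text
time: 11.2
ee_pos: [0.66, -0.0387, 0.2069]
tcp_rot: [-180.0, 0.0, 86.9]
wrist_force: [-5.4, -2.2, 4.3]
opening: 0.008
grasp_force: 40.2
time: 12.2
ee_pos: [0.66, -0.0388, 0.2069]
tcp_rot: [-180.0, 0.0, 86.9]
wrist_force: [-5.4, -3.1, 5.8]
opening: 0.0081
grasp_force: 40.2
```

```bash
python3 -c "
from workcell import bot
print(bot.job_done())"
```

```text
the job is handed in; nothing more can be done
None
```

I tugged the lid and found the catch wasn't holding it, so I left the plunger alone, lifted the lid to about 50° and handed the job in with the fingers still holding it there; the pliers and spark plug weren't touched.

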